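# Find the rocking foot of a balance and press its shim flat

### The job

The laboratory balance rocks on one of its four feet. Press down on its silver corner lugs with the fingertips, one after another, until you find the one that gives, then press the yellow shim tab at that lug down fully flat. Leave the other three tabs up, do not lift or shift the balance, and leave everything around it where it stands.

Things in the scene. Friction and masses are not known exactly. Their poses are not given: they have to be found in the camera images.
- balance: White laboratory balance, about 1.8 kg, loose, with a round steel pan and a grey base plate 170 x 110 x 14 mm with four silver lugs sticking out sideways. Origin: centre of the underside of base plate and lugs, 28 mm above the table. x runs from its display (towards the robot) to its rear, y to the left as seen by the robot, z up. Top (the pan): 54 mm above the origin.
- lug_1 (a point): Place to press on the top of the front left lug (40 x 53 mm in x, y, 14 mm thick), 42 mm above the table, straight above the 20 mm rubber pad it rests on. One lug, a different one each time, has a soft pad: pressed here it sinks 4 mm under 4 to 6 N, tilting the balance about 0.035 rad, and springs back. The others stay firm and look alike.
- lug_2 (a point): Place to press on the top of the front right lug (40 x 53 mm in x, y, 14 mm thick), 42 mm above the table, straight above the 20 mm rubber pad it rests on. One lug, a different one each time, has a soft pad: pressed here it sinks 4 mm under 4 to 6 N, tilting the balance about 0.035 rad, and springs back. The others stay firm and look alike.
- lug_3 (a point): Place to press on the top of the rear left lug (40 x 53 mm in x, y, 14 mm thick), 42 mm above the table, straight above the 20 mm rubber pad it rests on. One lug, a different one each time, has a soft pad: pressed here it sinks 4 mm under 4 to 6 N, tilting the balance about 0.035 rad, and springs back. The others stay firm and look alike.
- lug_4 (a point): Place to press on the top of the rear right lug (40 x 53 mm in x, y, 14 mm thick), 42 mm above the table, straight above the 20 mm rubber pad it rests on. One lug, a different one each time, has a soft pad: pressed here it sinks 4 mm under 4 to 6 N, tilting the balance about 0.035 rad, and springs back. The others stay firm and look alike.
- tab_a (a joint): Hinge of one yellow shim tab, rad: 0 to 0.05 at the start (raised about 34 degrees), growing as pressed; 0.6 is flat. Stiff (8 to 10 N at its point), stays where left. Only the tab of the rocking lug can go flat; at a firm lug it stops at 0.3. Which lug this tab belongs to differs each time.
- tabpoint_a (a point): Point on the top face of that tab (52 x 24 x 5 mm), on its centre line, 38 mm out from the hinge, 16 mm from the tip. About 45 mm above the table when raised, 24 mm when flat. The tab lies on the -x side (balance frame) of its lug, at the same y: from the lug's pressing point its hinge is 28 mm in -x, this point 60 mm when raised and 66 mm when flat.
- tab_b (a joint): Hinge of one yellow shim tab, rad: 0 to 0.05 at the start (raised about 34 degrees), growing as pressed; 0.6 is flat. Stiff (8 to 10 N at its point), stays where left. Only the tab of the rocking lug can go flat; at a firm lug it stops at 0.3. Which lug this tab belongs to differs each time.
- tabpoint_b (a point): Point on the top face of that tab (52 x 24 x 5 mm), on its centre line, 38 mm out from the hinge, 16 mm from the tip. About 45 mm above the table when raised, 24 mm when flat. The tab lies on the -x side (balance frame) of its lug, at the same y: from the lug's pressing point its hinge is 28 mm in -x, this point 60 mm when raised and 66 mm when flat.
- tab_c (a joint): Hinge of one yellow shim tab, rad: 0 to 0.05 at the start (raised about 34 degrees), growing as pressed; 0.6 is flat. Stiff (8 to 10 N at its point), stays where left. Only the tab of the rocking lug can go flat; at a firm lug it stops at 0.3. Which lug this tab belongs to differs each time.
- tabpoint_c (a point): Point on the top face of that tab (52 x 24 x 5 mm), on its centre line, 38 mm out from the hinge, 16 mm from the tip. About 45 mm above the table when raised, 24 mm when flat. The tab lies on the -x side (balance frame) of its lug, at the same y: from the lug's pressing point its hinge is 28 mm in -x, this point 60 mm when raised and 66 mm when flat.
- tab_d (a joint): Hinge of one yellow shim tab, rad: 0 to 0.05 at the start (raised about 34 degrees), growing as pressed; 0.6 is flat. Stiff (8 to 10 N at its point), stays where left. Only the tab of the rocking lug can go flat; at a firm lug it stops at 0.3. Which lug this tab belongs to differs each time.
- tabpoint_d (a point): Point on the top face of that tab (52 x 24 x 5 mm), on its centre line, 38 mm out from the hinge, 16 mm from the tip. About 45 mm above the table when raised, 24 mm when flat. The tab lies on the -x side (balance frame) of its lug, at the same y: from the lug's pressing point its hinge is 28 mm in -x, this point 60 mm when raised and 66 mm when flat.
- weight: Bystander, leave alone: brass weight with a knob, 22 mm diameter, 37 mm tall, standing on the slab in front of the balance; origin at the centre of its underside.
- bottle1: Bystander, leave alone: amber bottle, 72 mm diameter, 170 mm tall; origin at the centre of its underside.
- bottle2: Bystander, leave alone: amber bottle, 72 mm diameter, 170 mm tall; origin at the centre of its underside.
- beaker: Bystander, leave alone: clear beaker, 68 mm diameter, 85 mm tall; origin at the centre of its underside.
- mortar: Bystander, leave alone: white mortar bowl, 90 mm diameter, 50 mm tall; origin at the centre of its underside.
- jar: Bystander, leave alone: white jar with a blue lid, 56 mm diameter, 70 mm tall; origin at the centre of its underside.
- spatula: Bystander, leave alone: spatula, 170 mm long, with a blue handle, lying flat on the table right of the slab; origin at mid-length.

How it is judged:
By the outcome, as a careful person would: the job done as asked, in the order asked, and still so for the second after the job is handed in, with the robot touching nothing.
It also fails if it takes over 51 s, if anything falls off the work surface, if the arm or the gripper's body presses on something with over 40 N, if the wrist force passes 120 N, or if a joint passes its speed limit or range.

### The arm

A 6-joint arm with a two-finger parallel gripper is mounted at the origin on the work surface. World frame = base frame: x ahead of the robot, y to its left, z up, the work surface at z = 0. Lengths are in m, angles in rad, forces in N, time in s.
With the tool pointing down it reaches from about 0.35 to 0.875 m from the base axis. Payload 4.2 kg.
Tool frame: the origin (TCP) lies at the very end of the fingers, on their centre line; the grasp point (between the pads) lies 19 mm behind it; x points along the fingers, y is the direction in which the jaws open and shut, and the axes are right-handed (so a half turn about x gives the same grasp; the last joint's range is limited). The gripper opens to 87 mm and grips with 3 to 60 N. Pads are 19 mm wide; open, the fingers measure 117 mm over their backs; the gripper's body (75 mm by 190 mm) begins 51 mm behind the grasp point.
Start: joints at [1.482, 0.385, 0.008, 0, -1.194, -0.259], TCP at [0.213, 0.588, 0.201] pointing down, gripper open.
Joint ranges: [-3.14, 3.14], [-1.21, 2.06], [-1.07, 1.41], [-3.16, 2.05], [-2.99, -0.16], [-3.1, 3.1]. Speed limits (rad/s): [2.79, 2.79, 3.14, 3.14, 3.14, 3.14].

### API

Orientations are given as a 3x3 rotation matrix whose columns are the frame's x, y, z axes.
In Python, from cell import status, cams, workorder, spotter gives the robot as it stands.
- The arm moves only by the shell command python3 -m inch 'ROWS' [FORCE]. ROWS is JSON, a list of rows, each a list of 3 entries, a list of its own where there are three numbers: the shift along the tool's x, y, z in cm, then the turn, a rotation vector about the tool's x, y, z in rad, then the opening, from 0 (shut) to 1 (fully open). A call has 1 to 10 rows; each row is the pose to reach, as a shift and turn from the pose commanded when the call began, along the tool's axes at that moment; what a row does not reach only later rows make up. A row lasts 1/10 s, in which the tool goes at most 50 mm and 8.59 degrees, less where a joint would pass 70% of its speed; a pose out of reach is approached as far as the arm can. A call with a gripper value outside its range is refused whole. The fingers move at their own pace and stop on an object; FORCE is the grip in N (left out, the last holds). Time passes only in rows, so rows that repeat a pose let the fingers close. It gives the time, the measured TCP pose, the force and the opening at its end, in the units of the state.
- status.get_state(): the state, without advancing time (a new reading comes with each control period).
- cams.camera(name): name is "side" or "top"; returns the picture (420x560x3 uint8, red, green, blue); there is no depth.
- cams.calibration(name): a dict with "camera_matrix" (3x3 intrinsics, pixels), "k1" (the pictures are not rectified: a ray, as slopes to the right and down, at radius r is drawn at 1 + k1 r^2 times it, then the intrinsics apply), "R" (3x3) and "t" (3): a world point X has camera coordinates R X + t. Camera axes: x right, y down, z forward; pixel columns grow to the right and rows downward; lengths in m; the calibration is good to about 2 mm. A picture is of the moment at which its call begins. calibration takes no time and is no camera call.
- workorder.finish_job(): hands the job in, once; it reports no verdict.
Trained networks look in the newest picture that a camera, given by its name, has taken for a name from the list of things; names that differ only in an ending like _2 or _b are one class to them, and where a whole thing is asked for, a point or a joint stands for the part that bears it (a point fixed in the world has none). Each returns a list of dicts, best first, with "conf" (0 to 1); they miss things now and then, are a little off and sometimes report something else, mostly with a low value. They report only what shows in the picture. A call takes as long as a camera call.
- spotter.search_frame(label, camera): "extent" ([centre column, centre row, width, height] in pixels, round what is visible of it).
The state is a dict: "clock": time; "joints": joint angles; "joint_velocities": joint speeds; "joint_torque": joint torques, N m; "tool_pos": TCP position; "tcp_rot": TCP orientation; "ft_force": force on the tool from outside, world axes, zero at the start; "ft_torque": the same for the moment, N m; "opening": opening from 0.0 (shut) to 1.0 (fully open).
Only numpy, scipy, OpenCV 4.12 (cv2) and the standard library are available. Lean on these libraries where they do the work, as an engineer would, in place of code of your own. Each camera call takes 0.05 s, during which the arm holds its last target. There are 200 camera calls.

## Working session

There is one attempt and no reset: what is moved stays moved. The work goes in short steps, Python scripts to look and compute and a shell command to move; the robot and the scene stay as the last step left them, time stands still between calls to the robot, and variables do not carry over. Pictures are saved under pics/ and viewed, about 8 in all and at most 12, crops included, and the job is handed in when it is done.

```bash
ls; mkdir -p pics
python3 - <<'E'
from cell import status, cams
import cv2,numpy as np
for n in("top","side"):
    im=cams.camera(n); cv2.imwrite(f"pics/{n}0.png",im[:,:,::-1])
    c=cams.calibration(n); print(n,c)
s=status.get_state(); print(s)
E
```

```text
pics
top {'camera_matrix': array([[446.26914054,   0.        , 280.25229279],
       [  0.        , 446.26914054, 207.56619251],
       [  0.        ,   0.        ,   1.        ]]), 'k1': -0.10203623771269635, 'R': array([[-6.56500164e-04, -9.99901047e-01, -1.40522652e-02],
       [-9.92156696e-01,  2.40780160e-03, -1.24977168e-01],
       [ 1.24998636e-01,  1.38600015e-02, -9.92060100e-01]]), 't': array([-0.0062705 ,  0.59985668,  1.21973908])}
side {'camera_matrix': array([[379.71268097,   0.        , 278.54482917],
       [  0.        , 379.71268097, 210.72810204],
       [  0.        ,   0.        ,   1.        ]]), 'k1': -0.020102715832156774, 'R': array([[-0.86430452, -0.50242897, -0.02329874],
       [-0.31057037,  0.56954976, -0.76102504],
       [ 0.39563082, -0.65052148, -0.64830398]]), 't': array([0.51502604, 0.22748883, 0.71984686])}
{'clock': 0.1, 'joints': array([ 1.48160696e+00,  3.85484990e-01,  6.76948398e-03, -4.25202793e-04,
       -1.19397954e+00, -2.58547684e-01]), 'joint_velocities': array([ 2.02951706e-03, -1.21311096e-03,  3.78446398e-03,  3.07532201e-04,
       -1.14710560e-03,  6.96030917e-05]), 'joint_torque': array([ 5.57726489e-04, -3.91687882e+01,  1.87936342e+01,  4.23181191e+00,
        1.34779693e-02, -7.25358836e-05]), 'tool_pos': array([0.21280517, 0.5870488 , 0.19976999]), 'tcp_rot': array([[-5.62917274e-04, -3.40918074e-01, -9.40092841e-01],
       [-1.85592048e-03, -9.40091015e-01,  3.40918523e-01],
       [-9.99998119e-01,  1.93664649e-03, -1.03523365e-04]]), 'ft_force': array([ 0.42905104, -1.31454805,  0.13220008]), 'ft_torque': array([-0.03870843,  0.00012766, -0.03061878]), 'opening': 1.0033169792452408}
```

View pics/top0.png

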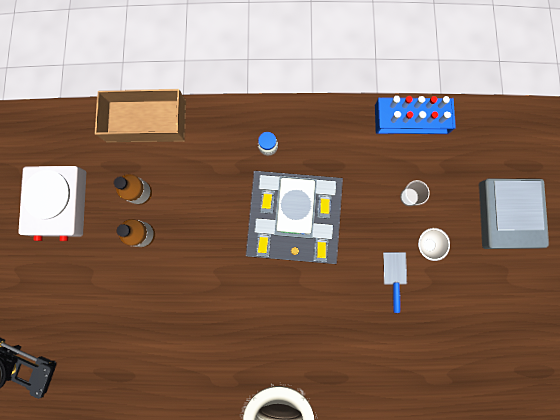

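View pics/side0.png

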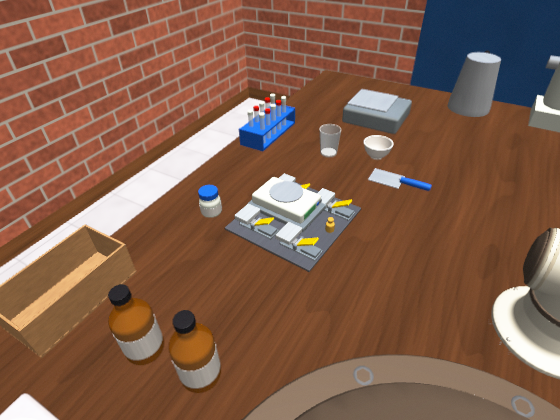

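Top view: the balance is turned slightly, with lugs near (267,226), (320,231), (269,182), (326,187), each with its yellow tab just below in the image. The brass weight is at (295,251). The side view shows all of it too. Next I segment the tabs and lugs and triangulate them.

```bash
cat > h.py <<'E'
import numpy as np,cv2
from cell import cams
def ray(n,uv):
    c=cams.calibration(n);K=c["camera_matrix"]
    d=cv2.undistortPoints(np.array([[uv]],float),K,np.array([c["k1"],0,0,0,0.]))[0,0]
    # k1 model: r_d=r(1+k1 r^2), same as OpenCV
    R=c["R"];return -R.T@c["t"],R.T@np.array([d[0],d[1],1])
def at_z(n,uv,z):
    o,d=ray(n,uv);return o+d*(z-o[2])/d[2]
def tri(a,b):
    (o1,d1),(o2,d2)=ray("top",a),ray("side",b)
    d1=d1/np.linalg.norm(d1);d2=d2/np.linalg.norm(d2)
    s=np.linalg.lstsq(np.c_[d1,-d2],o2-o1,rcond=None)[0]
    p,q=o1+s[0]*d1,o2+s[1]*d2;return (p+q)/2,np.linalg.norm(p-q)
def proj(n,X):
    c=cams.calibration(n);r=c["R"]@X+c["t"];x=r[:2]/r[2];x=x*(1+c["k1"]*(x@x));K=c["camera_matrix"];return K[:2,:2]@x+K[:2,2]
E
python3 - <<'E'
from h import *
ims={n:cv2.imread(f"pics/{n}0.png") for n in("top","side")}
def blobs(m,lo):
    k,l,s,c=cv2.connectedComponentsWithStats(m.astype(np.uint8));return [(np.round(c[i],1).tolist(),int(s[i,4]),s[i,:4].tolist()) for i in range(1,k) if s[i,4]>=lo]
for n,(x0,y0,x1,y1) in {"top":(240,165,350,270),"side":(220,160,370,270)}.items():
    h=cv2.cvtColor(ims[n],cv2.COLOR_BGR2HSV).astype(int)
    roi=np.zeros(h.shape[:2],bool);roi[y0:y1,x0:x1]=1
    print(n,"yellow");[print(b) for b in blobs(roi&(h[...,0]>20)&(h[...,0]<35)&(h[...,1]>150)&(h[...,2]>120),15)]
    print(n,"silver");[print(b) for b in blobs(roi&(h[...,1]<60)&(h[...,2]>150),40)]
t=cv2.resize(ims["top"][165:270,240:350],None,fx=5,fy=5,interpolation=cv2.INTER_CUBIC)
cv2.imwrite("pics/topc.png",t)
s=cv2.resize(ims["side"][165:270,220:370],None,fx=5,fy=5,interpolation=cv2.INTER_CUBIC)
cv2.imwrite("pics/sidec.png",s)
E
```

```text
top yellow
([266.7, 200.7], 121, [262, 194, 10, 15])
([324.6, 205.7], 117, [321, 199, 9, 15])
([262.6, 244.7], 134, [258, 237, 10, 16])
([321.2, 249.8], 136, [317, 242, 9, 16])
([294.7, 250.4], 33, [292, 248, 7, 6])
top silver
([295.2, 206.9], 3421, [254, 175, 82, 68])
([267.2, 207.7], 64, [260, 196, 14, 17])
([322.2, 213.7], 49, [317, 204, 13, 14])
([263.3, 250.3], 61, [256, 239, 14, 18])
([318.4, 256.2], 60, [313, 243, 14, 19])
side yellow
([305.4, 185.4], 33, [301, 183, 9, 6])
([341.9, 203.0], 96, [332, 199, 20, 9])
([264.5, 220.9], 93, [255, 217, 19, 9])
([330.3, 218.6], 18, [328, 217, 6, 4])
([330.2, 224.0], 20, [327, 222, 7, 5])
([307.6, 241.3], 125, [297, 237, 22, 9])
side silver
([289.3, 203.2], 2777, [235, 173, 119, 69])
([265.3, 228.9], 143, [254, 225, 23, 13])
([306.3, 248.1], 222, [291, 236, 31, 24])
```

View pics/topc.png

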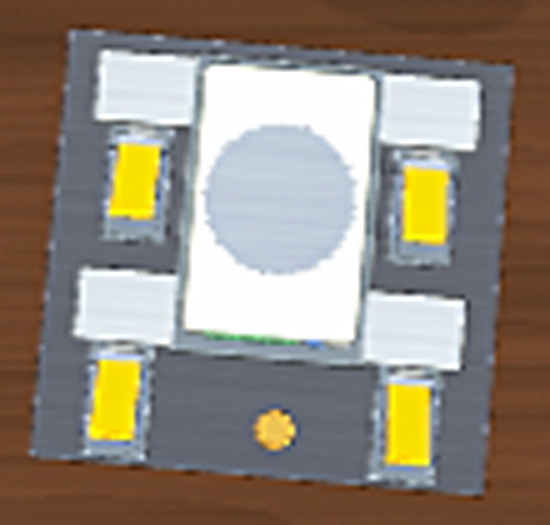

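View pics/sidec.png

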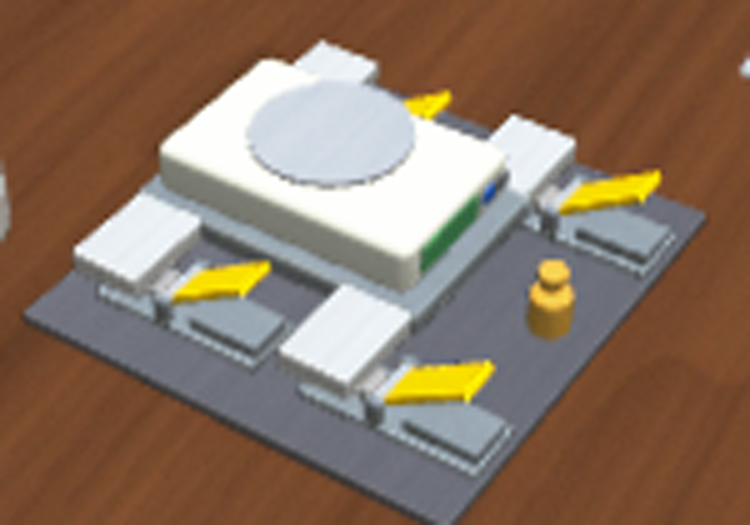

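Crops: the top-face lug centres in crop pixels are about FL (127,307), FR (414,331), RL (146,88) and RR (431,113). All four tabs are raised. The weight stands between the front tabs. Now I fit the pose.

Run:
```python
from h import *
from cell import status
c={"FL":(127,307),"FR":(414,331),"RL":(146,88),"RR":(431,113)}
L={k:at_z("top",[(u+.5)/5-.5+240,(v+.5)/5-.5+165],.042)for k,(u,v) in c.items()}
for k in L: print(k,L[k].round(4),"side crop px",((proj("side",L[k])-[220,165])*5).round(0))
ex=(L["RL"]+L["RR"]-L["FL"]-L["FR"]);ey=(L["FL"]+L["RL"]-L["FR"]-L["RR"])
print(np.linalg.norm(ex)/2,np.linalg.norm(ey)/2,np.arctan2(ex[1],ex[0]),np.arctan2(-ey[0],ey[1]))
for k,a,b in(("FL",(262.6,244.7),(307.6,241.3)),("FR",(321.2,249.8),(341.9,203)),("RL",(266.7,200.7),(264.5,220.9))):
    print("tab",k,[np.round(x,4) for x in tri(a,b)])
print("weight",tri((294.7,250.4),(330.2,221)))
# side measured FL lug top-face centre in crop
for k,b in(("FL",(347,324)),("RL",(137,241))):
    print("lug tri",k,tri([(c[k][0]+.5)/5-.5+240,(c[k][1]+.5)/5-.5+165],[(b[0]+.5)/5-.5+220,(b[1]+.5)/5-.5+165]))
```

```text
FL [0.5475 0.0354 0.042 ] side crop px [342. 326.]
FR [ 0.5337 -0.1248  0.042 ] side crop px [515. 149.]
RL [0.6717 0.0251 0.042 ] side crop px [133. 231.]
RR [ 0.6569 -0.1359  0.042 ] side crop px [319.  72.]
0.12420764229708808 0.16122522693503452 -0.0864107248339418 -0.08866158508213803
tab FL [array([0.4948, 0.0419, 0.037 ]), np.float64(0.0015)]
tab FR [array([ 0.4802, -0.1214,  0.038 ]), np.float64(0.0017)]
tab RL [array([0.6182, 0.0304, 0.0373]), np.float64(0.0029)]
weight (array([ 0.47893799, -0.04762815,  0.03530728]), np.float64(0.0013312744650014125))
lug tri FL (array([0.54672845, 0.03505475, 0.04499444]), np.float64(0.0010507714801971883))
lug tri RL (array([0.67207696, 0.02498947, 0.03669548]), np.float64(0.001384688355906069))
```

```bash
cat >> h.py <<'E'
YAW=-0.0875
EX=np.array([np.cos(YAW),np.sin(YAW),0]);EY=np.array([-np.sin(YAW),np.cos(YAW),0])
FL=np.array([.5475,.0352,.042])
CEN=FL+.062*EX-.0805*EY
LUG={"FL":CEN-.062*EX+.0805*EY,"FR":CEN-.062*EX-.0805*EY,"RL":CEN+.062*EX+.0805*EY,"RR":CEN+.062*EX-.0805*EY}
def goto(X):
    from cell import status
    s=status.get_state();R=s["tcp_rot"];T=np.c_[[0,0,-1],-EY,-EX]
    print("cm",(R.T@(X-s["tool_pos"])*100).round(2),"turn",cv2.Rodrigues(R.T@T)[0].ravel().round(4))
E
python3 - <<'E'
from h import *
for k in LUG:print(k,LUG[k].round(4))
goto(np.r_[LUG["FL"][:2],.2]);goto(np.r_[LUG["FL"][:2],.06])
for uv in((125,182),(130,226)):print(at_z("top",uv,.17))
E
```

```text
FL [0.5475 0.0352 0.042 ]
FR [ 0.5334 -0.1252  0.042 ]
RL [0.671  0.0244 0.042 ]
RR [ 0.657 -0.136  0.042]
cm [  0.06  40.47 -50.28] turn [-2.604e-01  1.000e-04 -1.900e-03]
cm [ 14.06  40.44 -50.28] turn [-2.604e-01  1.000e-04 -1.900e-03]
[0.65070467 0.39202377 0.17      ]
[0.5367535  0.37385013 0.17      ]
```

```bash
python3 -m inch '[[[0,20,-25],[-0.13,0,0],0],[[0,20,-25],[-0.13,0,0],0],[[0,20,-25],[-0.13,0,0],0],[[0,20,-25],[-0.13,0,0],0],[[0,20,-25],[-0.13,0,0],0],[[0,20,-25],[-0.13,0,0],0],[[0,20,-25],[-0.13,0,0],0],[[0,20,-25],[-0.13,0,0],0]]'; python3 -c "
from h import *
goto(np.r_[LUG['FL'][:2],.10])"
```

```text
clock: 0.9
tool_pos: [0.3805, 0.3118, 0.2006]
tcp_rot: [[-0.001, -0.22, -0.975], [-0.001, -0.975, 0.22], [-1.0, 0.001, 0.0]]
ft_force: [-0.4, 0.2, -0.5]
opening: 0.356
cm [ 10.07  23.3  -22.38] turn [-0.1344  0.0005 -0.0008]
```

```bash
python3 -m inch '[[[0,23.3,-22.4],[-0.134,0,0],0],[[0,23.3,-22.4],[-0.134,0,0],0],[[0,23.3,-22.4],[-0.134,0,0],0],[[0,23.3,-22.4],[-0.134,0,0],0],[[0,23.3,-22.4],[-0.134,0,0],0],[[0,23.3,-22.4],[-0.134,0,0],0],[[10,23.3,-22.4],[-0.134,0,0],0],[[10,23.3,-22.4],[-0.134,0,0],0],[[10,23.3,-22.4],[-0.134,0,0],0],[[10,23.3,-22.4],[-0.134,0,0],0]]'; python3 -c "
from h import *
goto(np.r_[LUG['FL'][:2],.042])"
```

```text
clock: 1.9
tool_pos: [0.5482, 0.0388, 0.1002]
tcp_rot: [[-0.002, -0.083, -0.997], [-0.002, -0.997, 0.083], [-1.0, 0.002, 0.002]]
ft_force: [0.7, -0.3, 0.3]
opening: 0.0
cm [5.82 0.35 0.03] turn [ 0.0046  0.0019 -0.0017]
```

```bash
python3 -m inch '[[[4,0,0],[0,0,0],0],[[5,0,0],[0,0,0],0],[[5,0,0],[0,0,0],0],[[5,0,0],[0,0,0],0]]'; python3 -c "
from h import *
goto(np.r_[LUG['FL'][:2],.042])"
```

```text
clock: 2.3
tool_pos: [0.5497, 0.0394, 0.0529]
tcp_rot: [[0.004, -0.082, -0.997], [0.001, -0.997, 0.082], [-1.0, -0.001, -0.004]]
ft_force: [-0.2, 0.2, 0.5]
opening: 0.008
cm [1.09 0.44 0.19] turn [ 0.0054 -0.0035  0.0009]
```

```bash
python3 -m inch '[[[0.3,0.4,0.15],[0.005,0,0],0],[[0.7,0.4,0.15],[0.005,0,0],0],[[0.7,0.4,0.15],[0.005,0,0],0],[[0.7,0.4,0.15],[0.005,0,0],0]]'; python3 -c "
from h import *
goto(np.r_[LUG['FL'][:2],.042])"
```

```text
clock: 2.7
tool_pos: [0.5465, 0.0345, 0.0439]
tcp_rot: [[0.0, -0.089, -0.996], [0.0, -0.996, 0.089], [-1.0, -0.0, -0.0]]
ft_force: [0.8, 0.2, 0.4]
opening: 0.005
cm [ 0.19 -0.08 -0.1 ] turn [-0.0014 -0.0002  0.    ]
```

Positioned within 1 mm. Now I press 2 mm per call and watch the force.

```bash
python3 -m inch '[[[0.2,0,0],[0,0,0],0],[[0.2,0,0],[0,0,0],0]]'; python3 -m inch '[[[0.2,0,0],[0,0,0],0],[[0.2,0,0],[0,0,0],0]]';python3 -m inch '[[[0.15,0,0],[0,0,0],0],[[0.15,0,0],[0,0,0],0],[[0.15,0,0],[0,0,0],0]]'
```

```text
clock: 2.9
tool_pos: [0.5463, 0.0345, 0.0415]
tcp_rot: [[-0.0, -0.089, -0.996], [-0.0, -0.996, 0.089], [-1.0, 0.0, 0.0]]
ft_force: [0.3, 0.3, -1.0]
opening: 0.005
clock: 3.1
tool_pos: [0.5462, 0.0345, 0.0394]
tcp_rot: [[-0.001, -0.089, -0.996], [-0.0, -0.996, 0.089], [-1.0, 0.0, 0.001]]
ft_force: [-0.1, 0.4, -0.9]
opening: 0.009
clock: 3.4
tool_pos: [0.5464, 0.0346, 0.0382]
tcp_rot: [[-0.0, -0.089, -0.996], [-0.0, -0.996, 0.089], [-1.0, 0.0, 0.0]]
ft_force: [0.2, 0.8, -0.2]
opening: 0.005
```

```bash
python3 -m inch '[[[0.15,0,0],[0,0,0],0],[[0.15,0,0],[0,0,0],0]]'
python3 - <<'E'
from h import *
from cell import status
print(status.get_state()["ft_force"],status.get_state()["ft_torque"])
im=cams.camera("side")[:,:,::-1]; cv2.imwrite("pics/s1.png",cv2.resize(im[100:280,200:400],None,fx=3.3,fy=3.3,interpolation=cv2.INTER_CUBIC))
E
```

```text
clock: 3.6
tool_pos: [0.5462, 0.0346, 0.0366]
tcp_rot: [[-0.0, -0.089, -0.996], [-0.0, -0.996, 0.089], [-1.0, 0.0, 0.0]]
ft_force: [0.8, -1.0, 0.6]
opening: 0.005
[ 0.76871727 -0.99655621  0.57040134] [-0.04006051 -0.01631926 -0.00774867]
```

View pics/s1.png

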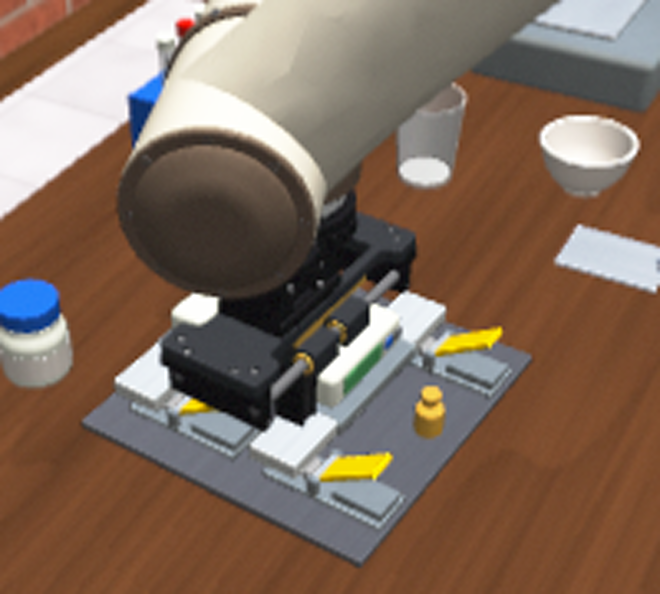

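The side view shows the fingertips at about (298,418) in the crop. That is at the rear edge of the FL lug rather than on its centre, near (295,445). I'll compare this with the projected TCP.

Run:
```python
from h import *
from cell import status
p=status.get_state()["tool_pos"]
f=lambda n,X:proj(n,np.array(X))
print("tcp",(f("side",p)-[200,100])*3.3,"lugFL",(f("side",FL)-[200,100])*3.3, "body z+70", (f("side",p+[0,0,.07])-[200,100])*3.3)
for s in(-.095,.095):print((f("side",p+s*EY+[0,0,.07])-[200,100])*3.3)
im=cams.camera("top")[:,:,::-1];cv2.imwrite("pics/t1.png",cv2.resize(im[140:290,200:400],None,fx=4,fy=4,interpolation=cv2.INTER_CUBIC))
print("top tcp",(f("top",p)-[200,140])*4,(f("top",p+[0,0,.07])-[200,140])*4)
```

```text
tcp [293.93229408 435.27356694] lugFL [291.9316766  429.77619275] body z+70 [293.38116829 359.97992281]
[367.11648376 289.1031159 ]
[208.69172048 441.37713171]
top tcp [261.62030969 346.31263855] [256.64773434 337.57918803]
```

View pics/t1.png

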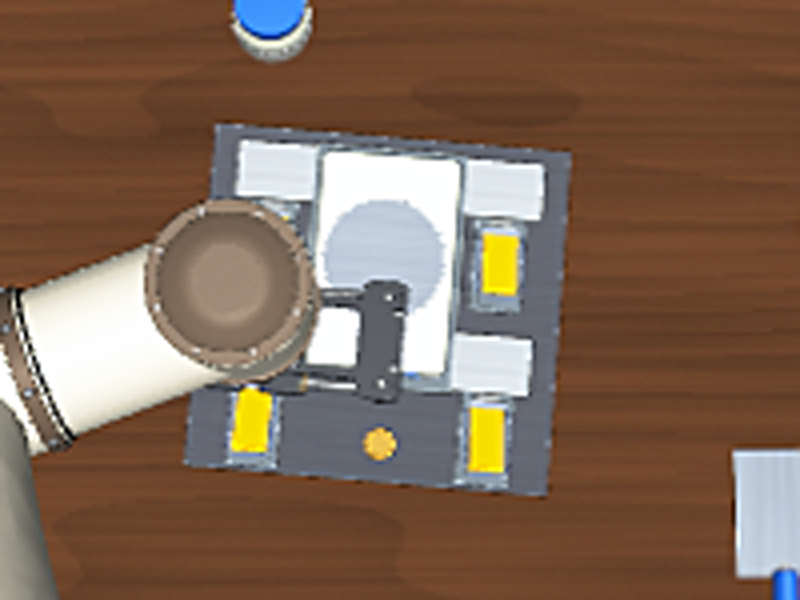

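The XY agrees in both views: the gripper bar in the top view lies where the TCP projects. In the side view the fingertips look about 25–30 mm higher than the reported TCP, and the force is zero, so there's no contact yet. I'll keep descending in small, force-checked steps.

```bash
for i in 1; do python3 -m inch '[[[0.1,0,0],[0,0,0],0],[[0.2,0,0],[0,0,0],0],[[0.3,0,0],[0,0,0],0],[[0.3,0,0],[0,0,0],0]]' | egrep 'pos|force'; done
python3 - <<'E'
from h import *
from cell import status
im=cams.camera("side")[:,:,::-1]; cv2.imwrite("pics/s2.png",cv2.resize(im[185:260,245:345],None,fx=8,fy=8,interpolation=cv2.INTER_CUBIC))
p=status.get_state()["tool_pos"]
for a in(-9.5,9.5):
  for b in(-15,15): print(a,b,((proj("side",p+a/1e3*EX+b/1e3*EY)-[245,185])*8).round())
E
```

```text
tool_pos: [0.5462, 0.0345, 0.0335]
ft_force: [-0.6, 0.3, -0.5]
-9.5 -15 [408. 366.]
-9.5 15 [351. 425.]
9.5 -15 [354. 341.]
9.5 15 [297. 400.]
```

View pics/s2.png

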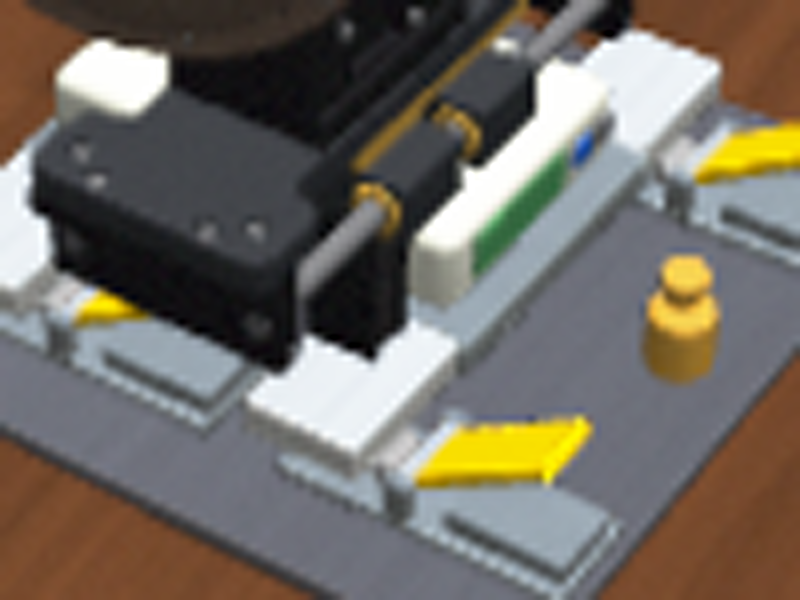

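The tip's lowest corner is at about (375,358) in the crop, clearly above the lug's top face and about 15–18 mm higher than reported. I continue down.

```bash
python3 -m inch '[[[0.1,0,0],[0,0,0],0],[[0.2,0,0],[0,0,0],0],[[0.3,0,0],[0,0,0],0]]' | egrep 'pos|force';python3 -m inch '[[[0.1,0,0],[0,0,0],0],[[0.2,0,0],[0,0,0],0],[[0.2,0,0],[0,0,0],0]]' | egrep 'pos|force'; python3 -m inch '[[[0.1,0,0],[0,0,0],0],[[0.2,0,0],[0,0,0],0],[[0.2,0,0],[0,0,0],0]]' | egrep 'pos|force'
```

```text
tool_pos: [0.5464, 0.0346, 0.0307]
ft_force: [1.2, -0.4, -0.4]
tool_pos: [0.5462, 0.0345, 0.0285]
ft_force: [0.1, -0.1, 0.5]
tool_pos: [0.5463, 0.0346, 0.0266]
ft_force: [0.4, 1.0, -0.2]
```

```bash
python3 -m inch '[[[0.1,0,0],[0,0,0],0],[[0.2,0,0],[0,0,0],0],[[0.2,0,0],[0,0,0],0]]' | egrep 'pos|force';python3 -m inch '[[[0.1,0,0],[0,0,0],0],[[0.15,0,0],[0,0,0],0],[[0.15,0,0],[0,0,0],0]]' | egrep 'pos|force'
python3 - <<'E'
from h import *
from cell import status
s=status.get_state();print(s["joints"],s["joint_torque"].round(2))
im=cams.camera("side")[:,:,::-1]; cv2.imwrite("pics/s3.png",cv2.resize(im[185:260,245:345],None,fx=8,fy=8,interpolation=cv2.INTER_CUBIC))
im=cams.camera("top")[:,:,::-1];cv2.imwrite("pics/t3.png",im)
E
```

```text
tool_pos: [0.5463, 0.0345, 0.0246]
ft_force: [0.7, 0.1, -0.4]
tool_pos: [0.5463, 0.0346, 0.0232]
ft_force: [0.8, -0.5, -0.7]
[ 3.59410326e-01  4.50800117e-01 -4.01926113e-01 -2.05653251e-05
 -7.18238510e-01  1.12259399e+00] [  0.   -36.88  13.35   2.93   0.09   0.  ]
```

View pics/s3.png

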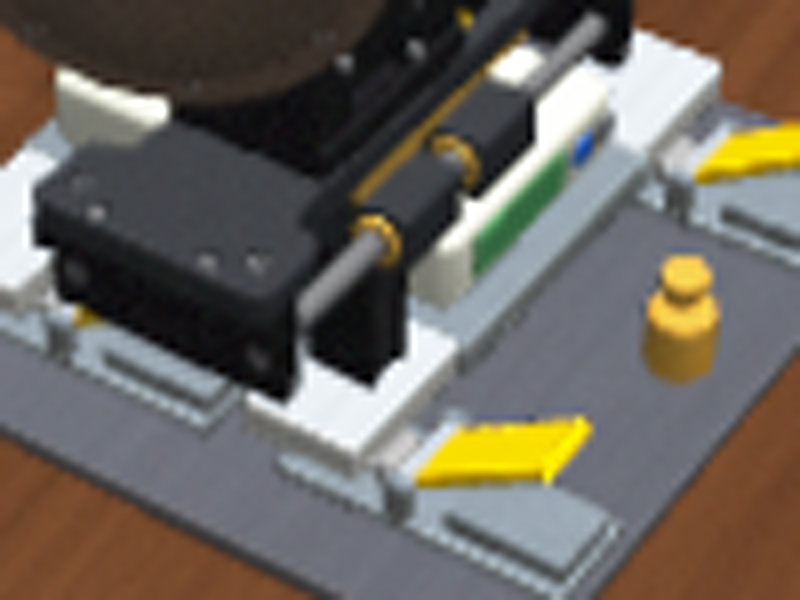

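Run:
```python
from h import *
from cell import status
p=status.get_state()["tool_pos"];print(p)
pr=lambda X:((proj("side",X)-[245,185])*8).round()
for z in(.07,.085,.1,.115): print("body z+",z,[pr(p+a*EX+.095*EY+[0,0,z]).tolist() for a in(-.0375,.0375)])
for z in(0,.01,.02): print("tip z+",z,[pr(p+a*EX+b*EY+[0,0,z]).tolist() for a,b in((-.0095,.008),(-.0095,-.008),(.0095,.008))])
print(tri(np.array([(127.5)/5-.5+240,(307.5)/5-.5+165]),(289.5,231.5)))
```

```text
[0.54638885 0.03458361 0.02324143]
body z+ 0.07 [[265.0, 484.0], [36.0, 372.0]]
body z+ 0.085 [[264.0, 443.0], [32.0, 331.0]]
body z+ 0.1 [[262.0, 400.0], [27.0, 288.0]]
body z+ 0.115 [[261.0, 356.0], [23.0, 245.0]]
tip z+ 0 [[364.0, 437.0], [394.0, 405.0], [311.0, 411.0]]
tip z+ 0.01 [[364.0, 412.0], [394.0, 380.0], [310.0, 387.0]]
tip z+ 0.02 [[364.0, 387.0], [394.0, 356.0], [310.0, 362.0]]
(array([0.54646208, 0.03500871, 0.03849525]), np.float64(0.002823056443122987))
```

The projection fits if the real fingertips are about 20 mm above the reported TCP z. That puts contact at a reported z of about 0.020–0.023. I continue in 1 mm steps.

```bash
python3 -m inch '[[[0.1,0,0],[0,0,0],0],[[0.1,0,0],[0,0,0],0],[[0.1,0,0],[0,0,0],0]]' | egrep 'pos|force';python3 -m inch '[[[0.1,0,0],[0,0,0],0],[[0.1,0,0],[0,0,0],0],[[0.1,0,0],[0,0,0],0]]' | egrep 'pos|force'; python3 -m inch '[[[0.1,0,0],[0,0,0],0],[[0.1,0,0],[0,0,0],0],[[0.1,0,0],[0,0,0],0]]' | egrep 'pos|force'
```

```text
tool_pos: [0.5463, 0.0345, 0.0222]
ft_force: [-0.2, 0.3, -0.5]
tool_pos: [0.5464, 0.0346, 0.0212]
ft_force: [-0.4, 0.6, 0.3]
tool_pos: [0.5466, 0.0346, 0.0207]
ft_force: [-1.2, -1.3, 3.4]
```

Contact is at a reported z of about 0.021. I press further, 1 mm at a time.

```bash
python3 -m inch '[[[0.1,0,0],[0,0,0],0],[[0.1,0,0],[0,0,0],0],[[0.1,0,0],[0,0,0],0]]' | egrep 'pos|force';python3 -m inch '[[[0.1,0,0],[0,0,0],0],[[0.1,0,0],[0,0,0],0],[[0.1,0,0],[0,0,0],0]]' | egrep 'clock|pos|force'
```

```text
tool_pos: [0.5466, 0.0346, 0.0206]
ft_force: [-3.8, 0.3, 9.1]
clock: 7.25
tool_pos: [0.5466, 0.0346, 0.0205]
ft_force: [-5.8, 0.5, 15.8]
```

FL is firm: z stayed at 0.0206 while the force rose to 16 N. Next is FR.

```bash
python3 -m inch '[[[-4,0,0],[0,0,0],0],[[-6.5,0,0],[0,0,0],0],[[-6.5,5,0],[0,0,0],0],[[-6.5,10,0],[0,0,0],0],[[-6.5,16.1,0],[0,0,0],0],[[-6.5,16.1,0],[0,0,0],0],[[-6.5,16.1,0],[0,0,0],0],[[-4,16.1,0],[0,0,0],0],[[-1.5,16.1,0],[0,0,0],0],[[-1.5,16.1,0],[0,0,0],0]]' | egrep 'clock|pos|force'; python3 -c "
from h import *
goto(np.r_[LUG['FR'][:2],.0205])"
```

```text
clock: 8.25
tool_pos: [0.5295, -0.1245, 0.0301]
ft_force: [-0.7, 0.4, 0.1]
cm [ 0.96  0.03 -0.41] turn [-0.0006  0.0074 -0.0003]
```

```bash
python3 -m inch '[[[0.3,0,0],[0,0,0],0],[[0.6,0,0],[0,0,0],0],[[0.6,0,0],[0,0,0],0]]' | egrep 'clock|pos|force'; python3 -c "
from h import *
goto(np.r_[LUG['FR'][:2],.0205])"
```

```text
clock: 8.55
tool_pos: [0.5327, -0.1254, 0.0279]
ft_force: [-0.3, -0.2, 0.0]
cm [ 0.74 -0.02 -0.07] turn [-0.0006 -0.0014  0.0002]
```

```bash
python3 -m inch '[[[0.25,0,0],[0,0,0],0],[[0.5,0,0],[0,0,0],0],[[0.5,0,0],[0,0,0],0]]' | egrep 'clock|pos|force';python3 -m inch '[[[0.1,0,0],[0,0,0],0],[[0.2,0,0],[0,0,0],0],[[0.2,0,0],[0,0,0],0]]' | egrep 'clock|pos|force'; python3 -m inch '[[[0.15,0,0],[0,0,0],0],[[0.15,0,0],[0,0,0],0]]' | egrep 'clock|pos|force'
```

```text
clock: 8.85
tool_pos: [0.5319, -0.1258, 0.0221]
ft_force: [0.2, 0.3, -0.4]
clock: 9.15
tool_pos: [0.5322, -0.1259, 0.0204]
ft_force: [-0.5, -0.6, 2.7]
clock: 9.35
tool_pos: [0.532, -0.126, 0.019]
ft_force: [-0.9, -0.7, 3.4]
```

```bash
python3 -m inch '[[[0.15,0,0],[0,0,0],0],[[0.15,0,0],[0,0,0],0],[[0.15,0,0],[0,0,0],0]]' | egrep 'clock|pos|force';python3 -m inch '[[[0.15,0,0],[0,0,0],0],[[0.15,0,0],[0,0,0],0],[[0.15,0,0],[0,0,0],0]]' | egrep 'clock|pos|force'; python3 -m inch '[[[0.15,0,0],[0,0,0],0],[[0.15,0,0],[0,0,0],0],[[0.15,0,0],[0,0,0],0]]' | egrep 'clock|pos|force'
```

```text
clock: 9.65
tool_pos: [0.5319, -0.126, 0.0174]
ft_force: [-2.5, -1.1, 4.1]
clock: 9.95
tool_pos: [0.5319, -0.1261, 0.0169]
ft_force: [-3.7, -0.7, 11.1]
clock: 10.25
tool_pos: [0.5319, -0.1261, 0.0166]
ft_force: [-6.6, 0.7, 18.8]
```

FR gives: it sank 4 mm at 3–4 N, then bottomed out. I lift off and go over the FR tab.

```bash
python3 -m inch '[[[-2,0,0],[0,0,0],0],[[-4.5,0,0],[0,0,0],0],[[-4.5,0,0],[0,0,0],0],[[-4.5,-0.1,3],[0,0,0],0],[[-4.5,-0.1,6.2],[0,0,0],0],[[-4.5,-0.1,6.2],[0,0,0],0],[[-4.5,-0.1,6.2],[0,0,0],0],[[-4.5,-0.1,6.2],[0,0,0],0]]' | egrep 'clock|pos|force'; python3 -c "
from h import *
goto(np.r_[(LUG['FR']-.064*EX)[:2],.03])"
```

```text
clock: 11.05
tool_pos: [0.4716, -0.1192, 0.0591]
ft_force: [-0.7, 0.2, 0.2]
cm [2.91 0.06 0.19] turn [-0.0011 -0.001   0.0001]
```

```bash
python3 -m inch '[[[1.5,0,0.15],[0,0,0],0],[[2.5,0,0.15],[0,0,0],0],[[2.5,0,0.15],[0,0,0],0]]' | egrep 'clock|pos|force'; python3 -m inch '[[[0.2,0,0],[0,0,0],0],[[0.4,0,0],[0,0,0],0],[[0.6,0,0],[0,0,0],0],[[0.8,0,0],[0,0,0],0],[[1.0,0,0],[0,0,0],0],[[1.0,0,0],[0,0,0],0]]' | egrep 'clock|pos|force'
```

```text
clock: 11.35
tool_pos: [0.4684, -0.1192, 0.0327]
ft_force: [0.0, -0.2, -0.1]
clock: 11.95
tool_pos: [0.4661, -0.1191, 0.0245]
ft_force: [-5.6, 1.0, 6.9]
```

```bash
python3 -m inch '[[[0.2,0,-0.1],[0,0,0],0],[[0.4,0,-0.1],[0,0,0],0],[[0.6,0,-0.2],[0,0,0],0],[[0.8,0,-0.2],[0,0,0],0],[[0.8,0,-0.2],[0,0,0],0]]' | egrep 'clock|pos|force'; python3 -m inch '[[[0.2,0,0],[0,0,0],0],[[0.4,0,0],[0,0,0],0],[[0.6,0,0],[0,0,0],0],[[0.6,0,0],[0,0,0],0]]' | egrep 'clock|pos|force'
```

```text
clock: 12.45
tool_pos: [0.4714, -0.1195, 0.0173]
ft_force: [-0.7, 0.4, 4.7]
clock: 12.85
tool_pos: [0.4702, -0.1195, 0.0109]
ft_force: [-2.6, 0.5, 5.0]
```

```bash
python3 -m inch '[[[0.2,0,0],[0,0,0],0],[[0.4,0,0],[0,0,0],0],[[0.6,0,0],[0,0,0],0],[[0.6,0,0],[0,0,0],0]]' | egrep 'clock|pos|force'; python3 -m inch '[[[0.2,0,0],[0,0,0],0],[[0.3,0,0],[0,0,0],0],[[0.3,0,0],[0,0,0],0]]' | egrep 'clock|pos|force';  python3 -m inch '[[[0.15,0,0],[0,0,0],0],[[0.15,0,0],[0,0,0],0],[[0.15,0,0],[0,0,0],0]]' | egrep 'clock|pos|force'
```

```text
clock: 13.25
tool_pos: [0.4696, -0.1194, 0.0047]
ft_force: [-3.7, 0.6, 4.7]
clock: 13.55
tool_pos: [0.4694, -0.1194, 0.0023]
ft_force: [-5.8, 1.2, 12.2]
clock: 13.85
tool_pos: [0.4695, -0.1195, 0.002]
ft_force: [-8.0, 3.3, 20.1]
```

The tab bottomed hard at a reported z of 0.002, which is a true height of about 23.5 mm, so it should be flat. One last small press, then lift clear and check.

```bash
python3 -m inch '[[[0.1,0,0],[0,0,0],0],[[0.1,0,0],[0,0,0],0],[[-1,0,0],[0,0,0],0],[[-5,0,0],[0,0,0],0],[[-10,0,0],[0,0,0],0],[[-14,0,0],[0,0,0],0],[[-18,0,0],[0,0,0],0],[[-18,0,5],[0,0,0],0],[[-18,0,10],[0,0,0],0],[[-18,0,10],[0,0,0],0]]' | egrep 'clock|pos|force'
python3 - <<'E'
from h import *
a=cams.camera("side")[:,:,::-1];b=cams.camera("top")[:,:,::-1]
cv2.imwrite("pics/s4f.png",a);cv2.imwrite("pics/t4f.png",b)
A=cv2.resize(a[165:270,220:370],None,fx=4.5,fy=4.5,interpolation=cv2.INTER_CUBIC)[:, :400*2]
cv2.imwrite("pics/s4.png",A);cv2.imwrite("pics/t4.png",cv2.resize(b[120:320,230:430],None,fx=3,fy=3,interpolation=cv2.INTER_CUBIC))
E
```

```text
clock: 14.85
tool_pos: [0.3646, -0.1104, 0.1792]
ft_force: [1.4, -0.3, 0.2]
```

View pics/s4.png

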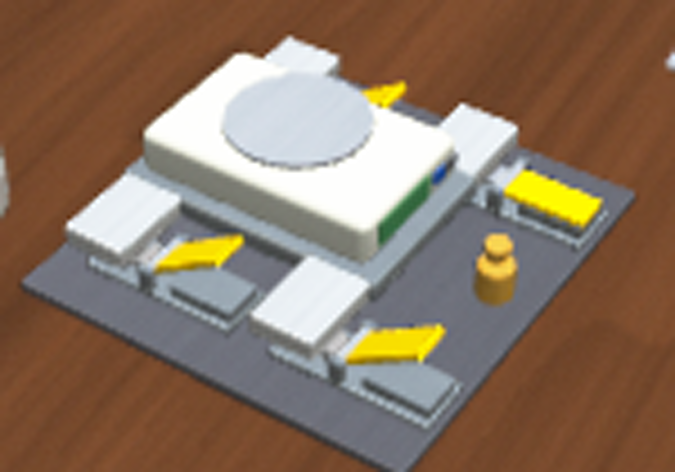

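View pics/t4.png

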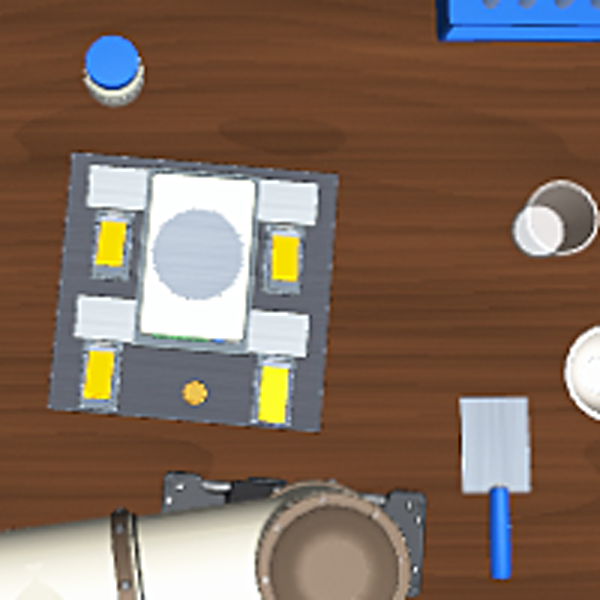

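The FR tab lies flat on its block at (552,200) in the side crop. The other three are raised, and the weight and the other things stand where they were. A numeric check for any shift before handing in:

Run:
```python
from h import *
from cell import status,workorder
for n,(x0,y0,x1,y1) in {"top":(240,165,350,236),"side":(222,165,330,262)}.items():
    g=[cv2.cvtColor(cv2.imread(f),cv2.COLOR_BGR2GRAY)[y0:y1,x0:x1].astype(np.float32) for f in(f"pics/{n}0.png",f"pics/{n[0]}4f.png")]
    print(n,cv2.phaseCorrelate(*g),np.abs(g[0]-g[1]).mean())
print(status.get_state()["ft_force"]);workorder.finish_job()
```

```text
top ((0.04441156063940355, -0.01940588375084218), 0.9893577913443248) 1.3738797
side ((-0.0022371283688045196, 0.03037666487017532), 1.0068940236833361) 1.2482818
[0.90044176 0.38536129 1.17184766]
the job is handed in; nothing more can be done
```

The rocking foot is at the front right lug, and its yellow shim tab is now pressed fully flat. The job is handed in, at about 15 s of the 51 s allowed.

**Finding the lug:** I pressed the front left lug first, and it stayed firm up to 16 N. The front right lug then sank 4 mm under 3–4 N before bottoming out, so I stopped there and did not press the two rear lugs.

**Pressing the tab:** The front right tab went down until it stopped hard, at about 23.5 mm true height and more than 20 N.

**Last checks:**
- **Tabs:** The final pictures show the front right tab flat and the other three still raised.
- **Balance:** Comparing before and after pictures gave a shift of less than 0.05 pixel, roughly 0.1 mm.
- **Surroundings:** By eye, the weight, jar, beaker, mortar and spatula stand where they were. The bottles were outside the final pictures I viewed.
- **Robot:** The arm was clear of everything, with only force noise at the wrist.

**One disagreement:** The real fingertips were about 21 mm higher than the reported tool position. The side camera showed it, and the contact height on the first lug confirmed it. I corrected for it by lowering slowly until the force rose.

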